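# Release the carton from its bench hold-down

### The arm

A 7-joint arm with a two-finger parallel gripper is mounted at the origin on the work surface. World frame = base frame: x ahead of the robot, y to its left, z up, the work surface at z = 0. Lengths are in m, angles in rad, forces in N, time in s.
With the tool pointing down it reaches from about 0.4 to 0.85 m from the base axis. Payload 4.5 kg.
Tool frame: the origin (TCP) lies where the fingers leave the gripper's body, on its centre line; the fingertips stand 64 mm ahead of it and the grasp point (between the pads) lies 45 mm ahead of it (grip_depth is the distance from the TCP to the grasp point, in m); z points along the fingers, y is the line along which they close (so a half turn about z gives the same grasp; the last joint's range is limited). The gripper opens to 88 mm and grips with 3 to 60 N. Pads are 18 mm wide; open, the fingers measure 123 mm over their backs; the gripper's body (75 mm by 187 mm) begins 45 mm behind the grasp point.
Start: joints at [1.175, 0.689, -0.195, 1.565, 0.157, 0.902, -0.215], TCP at [0.26, -0.568, 0.303] pointing down, gripper open.
Joint ranges: [-3.01, 3.01], [-0.46, 2.08], [-1.47, 1.51], [0.13, 2.56], [-1, 4.14], [0.04, 2.09], [-2.66, 2.66]. Speed limits (rad/s): [2.57, 2.57, 3.14, 3.14, 3.14, 3.14, 3.14].

### API

Orientations are given as a rotation vector (axis times angle).
In Python, from cell import get_obs, camera, finish_job, find_in, trace, grip_depth gives the robot as it stands.
- The arm moves only by the shell command python3 -m handwheel 'ROWS' [OPENING] [FORCE]. ROWS is a JSON object of lists of equal length, an entry for each row: "slide": the shift along the tool's x, y, z in cm, a list of three; "turn": the turn about the tool's z in rad. In form: {"slide": [[tx, ty, tz], ...], "turn": [turn, ...]}. A call has 1 to 8 rows; each row is the pose to reach, as a shift and turn from the pose commanded when the call began, along the tool's axes at that moment; what a row does not reach only later rows make up. A row lasts 1/12 s, in which the tool goes at most 41.7 mm and 7.16 degrees, less where a joint would pass 70% of its speed; a pose out of reach is approached as far as the arm can. A call with a gripper value outside its range is refused whole. OPENING is the finger opening in cm, from 0 to 8.81, set as the call begins (- or left out, the last holds). The fingers move at their own pace and stop on an object; FORCE is the grip in N (left out, the last holds). Time passes only in rows, so rows that repeat a pose let the fingers close. It gives the time, the measured TCP pose, the force, the opening and the grip force at its end, in the units of the state.
- get_obs(): the state, without advancing time (a new reading comes with each control period).
- camera(name): name is "scene" or "side" or "wrist"; returns a dict with "color" (400x640x3 uint8, blue, green, red), "z_map" (400x640 float32, m along the optical axis (not along the pixel's ray), 0 where there is no reading), "camera_matrix" (3x3 intrinsics, pixels), "R" (3x3) and "t" (3): a world point X has camera coordinates R X + t. Camera axes: x right, y down, z forward; pixel columns grow to the right and rows downward; lengths in m; the calibration is good to about 2 mm. A picture is of the moment at which its call begins.
- finish_job(): hands the job in; it is judged then, once.
Trained networks look in a picture, given as the dict that the camera call returned (one of the last four; its "shot" number tells which), for a name from the list of things; names that differ only in an ending like _2 or _b are one class to them, and where a whole thing is asked for, a point or a joint stands for the part that bears it (a point fixed in the world has none). Each returns a list of dicts, best first, with "p" (0 to 1); they miss things now and then, are a little off and sometimes report something else, mostly with a low value. They report only what shows in the picture. A call takes as long as a camera call.
- find_in(picture, thing): "location" ([row, column] as shares, 0 to 1, of the picture: columns of its width, rows of its height, amid what is visible of it).
- trace(picture, thing): "mask" (400x640 bool, what is visible of it) and "location" ([row, column] as shares, 0 to 1, of the picture: columns of its width, rows of its height, amid what is visible of it).
The state is a dict: "time": time; "joint_positions": joint angles; "qvel": joint speeds; "joint_efforts": joint torques, N m; "eef_pos": TCP position; "ee_rot": TCP orientation; "contact_force": force on the tool from outside, world axes, zero at the start; "ft_torque": the same for the moment, N m; "grip_width": finger opening in m; "gripper_force": force on a finger pad.
Only numpy, scipy, OpenCV 4.12 (cv2) and the standard library are available. Lean on these libraries where they do the work, as an engineer would, in place of code of your own. Each camera call takes 0.05 s, during which the arm holds its last target. There are 200 camera calls.

### The job

On the packing bench stand two identical rocker hold-downs, one clamping a flat rectangular carton and one clamping a round tin. Free the carton: press the tail pad of its hold-down fully down onto its stop, so that the nose tips up and stays up over the carton. Leave the carton lying where it is and the tin's hold-down shut.

Things in the scene. Friction and masses are not known exactly. Their poses are not given: they have to be found in the camera images.
- carton_clamp (a joint): Seesaw arm of the hold-down clamping the flat carton, rad. Starts 0 to 0.06 (clamped: nose foot just over the carton, tail up); grows to 0.5 as the tail is pressed onto its rubber stop, nose 48 mm higher. Stiff hinge, no spring: about 3 N on the pad moves it, stays where left. Pin 60 mm above the bench between grey cheeks 72 mm high; steel base 295 x 60 to 120 x 10 mm.
- carton_clamp_pad (a point): Black rubber press pad on that arm's tail, the end nearer the robot: 46 mm along the arm x 50 across x 6 thick, 90 to 95 mm from the pin. This point: centre of its top face; x points to the nose. Clamped, its top is 90 to 96 mm above the bench, sloping up 15 degrees to the tail end; fully pressed 49 mm, sloping down 13 degrees. It moves nearly straight down.
- carton: Flat cardboard carton, 80 x 110 x 24 mm, about 0.18 kg, a paper tape strip across its middle; loose, lying on the base plate under the nose, 100 mm beyond the pin. Origin: centre of its underside; x along the 80 mm side, z up. It is to stay where it is.
- tin_clamp (a joint): Arm of the other, identical hold-down, which clamps a round steel tin (90 mm across, 24 mm high): 0 = clamped, 0.5 = fully tipped. Starts at 0 to 0.06 and is to stay shut. Either hold-down may be the left one; each is turned up to 30 degrees either way.

How it is judged:
By the outcome, as a careful person would: the job done as asked, in the order asked, and still so for the second after the job is handed in, with the robot touching nothing.
It also fails if it takes over 22 s, if anything falls off the work surface, if the arm or the gripper's body presses on something with over 40 N, if the wrist force passes 120 N, or if a joint passes its speed limit or range.

## Working session

There is one attempt and no reset: what is moved stays moved. The work goes in short steps, Python scripts to look and compute and a shell command to move; the robot and the scene stay as the last step left them, time stands still between calls to the robot, and variables do not carry over. Pictures are saved under pics/ and viewed, at most 10 in all, crops included, and the job is handed in when it is done.

```bash
mkdir -p pics
cat > h.py <<'E'
import numpy as np, cv2
from cell import *
def pts(c,m):
    v,u=np.nonzero(m&(c["z_map"]>0)); z=c["z_map"][v,u]; K=c["camera_matrix"]
    P=np.stack([(u-K[0,2])/K[0,0]*z,(v-K[1,2])/K[1,1]*z,z],1)
    return (P-c["t"])@c["R"]
E
python3 - <<'E'
from h import *
np.set_printoptions(precision=3,suppress=True)
ims=[]
for n in ["scene","side"]:
    c=camera(n); cv2.imwrite(f"pics/{n}0.png",c["color"])
    for th in ["carton_clamp_pad","carton_clamp","carton","tin_clamp"]:
        for r in trace(c,th)[:3]:
            P=pts(c,r["mask"]); 
            if len(P): print(n,th,round(r["p"],2),np.array(r["location"])*[400,640],len(P),np.median(P,0),P.min(0),P.max(0))
o=get_obs(); print(o)
E
```

```text
scene carton_clamp_pad 0.64 [131.32  377.984] 1034 [0.525 0.185 0.069] [ 0.356  0.165 -0.004] [0.652 0.283 0.101]
scene carton_clamp 0.75 [138.92  380.096] 973 [0.534 0.184 0.069] [0.338 0.166 0.001] [0.652 0.236 0.101]
scene carton 0.96 [183.2  406.72] 1225 [0.665 0.17  0.032] [0.611 0.123 0.008] [0.699 0.238 0.039]
scene tin_clamp 0.79 [220.92  245.504] 1353 [ 0.573 -0.213  0.071] [ 0.39  -0.233 -0.004] [ 0.7   -0.178  0.098]
side carton_clamp_pad 0.63 [282.68 340.48] 1995 [0.517 0.19  0.071] [ 0.418  0.098 -0.004] [0.656 0.22  0.101]
side carton_clamp 0.78 [280.2   336.704] 1916 [0.521 0.19  0.071] [ 0.419  0.114 -0.002] [0.649 0.22  0.101]
side carton 0.89 [289.12  268.096] 1795 [0.658 0.205 0.033] [0.609 0.126 0.009] [0.696 0.242 0.067]
side tin_clamp 0.81 [145.8   339.584] 961 [ 0.581 -0.207  0.07 ] [ 0.471 -0.332 -0.004] [ 0.697 -0.179  0.098]
{'time': 0.5, 'joint_positions': array([ 1.175,  0.689, -0.195,  1.565,  0.157,  0.903, -0.215]), 'qvel': array([ 0.   , -0.001,  0.002,  0.   ,  0.001,  0.001,  0.001]), 'joint_efforts': array([  0.001, -52.709,  -1.266, -15.36 ,  -0.052,   0.   ,   0.   ]), 'eef_pos': array([ 0.26 , -0.568,  0.303]), 'ee_rot': array([3.069, 0.67 , 0.   ]), 'contact_force': array([ 0.357, -0.386,  0.279]), 'ft_torque': array([ 0.008, -0.014,  0.037]), 'gripper_force': 0.0, 'grip_width': 0.08789422852302659}
```

View pics/scene0.png

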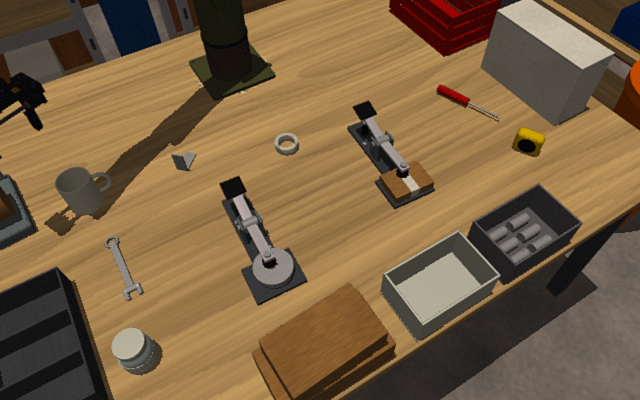

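View pics/side0.png

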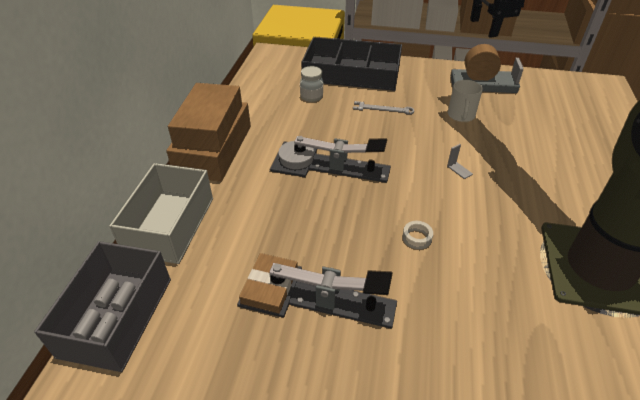

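Run:
```python
from h import *
from scipy.spatial.transform import Rotation as Rn
np.set_printoptions(precision=3,suppress=True)
for n in ["scene","side"]:
    c=camera(n); P=pts(c,np.ones((400,640),bool)); g=c["color"].max(2)[(c["z_map"]>0)]
    # everything near the carton's hold-down
    s=(P[:,0]>.38)&(P[:,0]<.72)&(P[:,1]>.08)&(P[:,1]<.32)
    for nm,q in [("pad dark",s&(P[:,2]>.075)&(P[:,2]<.13)&(P[:,0]<.52)&(g<75)),("high tail",s&(P[:,2]>.075)&(P[:,2]<.13)&(P[:,0]<.52)),("nose",s&(P[:,2]>.05)&(P[:,2]<.13)&(P[:,0]>.58))]:
        Q=P[q]
        if len(Q)>10: print(n,nm,len(Q),Q.mean(0),(Q.min(0)+Q.max(0))/2,Q.min(0),Q.max(0), cv2.minAreaRect(Q[:,:2].astype(np.float32)))
o=get_obs(); print(Rn.from_rotvec(o["ee_rot"]).as_matrix())
```

```text
scene pad dark 279 [0.448 0.192 0.092] [0.447 0.192 0.09 ] [0.424 0.166 0.078] [0.471 0.218 0.102] ((0.44755998253822327, 0.19265545904636383), (0.051399823278188705, 0.04560508206486702), 84.69729614257812)
scene high tail 374 [0.455 0.192 0.089] [0.465 0.193 0.088] [0.421 0.166 0.075] [0.509 0.22  0.102] ((0.465515673160553, 0.191209614276886), (0.05119321495294571, 0.0882558524608612), 85.78943634033203)
scene nose 240 [0.616 0.18  0.065] [0.614 0.181 0.065] [0.58  0.167 0.054] [0.648 0.196 0.076] ((0.614498496055603, 0.18136204779148102), (0.02573457732796669, 0.06785745173692703), 86.81757354736328)
side pad dark 572 [0.445 0.196 0.094] [0.445 0.195 0.093] [0.422 0.17  0.085] [0.468 0.22  0.101] ((0.44498685002326965, 0.1951051950454712), (0.049229320138692856, 0.043758027255535126), 86.77600860595703)
side high tail 778 [0.453 0.195 0.09 ] [0.462 0.194 0.088] [0.421 0.167 0.075] [0.503 0.22  0.101] ((0.4630732536315918, 0.1928771585226059), (0.05169651657342911, 0.08124766498804092), 87.12773132324219)
side nose 437 [0.612 0.185 0.066] [0.613 0.183 0.065] [0.58  0.169 0.056] [0.647 0.197 0.074] ((0.6126085519790649, 0.1826074868440628), (0.026543697342276573, 0.06731149554252625), 84.80245971679688)
[[ 0.909  0.417  0.   ]
 [ 0.417 -0.909 -0.   ]
 [ 0.     0.    -1.   ]]
```

The scene view shows the carton's hold-down on the right, with its pad at about px (365,110). The tin's is on the left, with its pad at about (233,188). In the side view the carton's pad is at about (378,283). Both views put the pad at about (0.446, 0.194, 0.094). I'll approach through a waypoint with the fingers closed.

```bash
python3 -m handwheel '{"slide":[[4,-3,0],[8,-6,0],[12,-9.4,0],[16,-12.5,0],[20,-15.6,0],[24,-18.8,0],[28,-22,0],[32.6,-25.5,0]],"turn":[0,0,0,0,0,0,0,0]}' 0 20
cat > d.py <<'E'
from h import *
from scipy.spatial.transform import Rotation as Rn
import sys
o=get_obs(); R=Rn.from_rotvec(o["ee_rot"]).as_matrix()
d=np.array([float(a) for a in sys.argv[1:4]])-o["eef_pos"]
x=np.array([.9975,-.07,0]); b=R.T@x
print(o["time"],o["eef_pos"],"slide cm",(R.T@d*100).round(2),"turn",round(np.arctan2(b[1],b[0]),3),o["contact_force"].round(1))
E
python3 d.py .446 .194 .25
```

```text
time: 1.27
eef_pos: [0.414, -0.2702, 0.303]
ee_rot: [3.069, 0.669, 0.001]
contact_force: [1.4, 0.2, 1.3]
grip_width: 0.0368
gripper_force: 0.0
1.2667 [ 0.41397316 -0.27024127  0.30299975] slide cm [ 22.24 -40.88   5.29] turn 0.5 [1.4 0.2 1.3]
```

```bash
python3 -m handwheel '{"slide":[[1.8,-3.4,0],[3.6,-6.8,0],[5.5,-10.2,0],[7.4,-13.6,0],[9.2,-17,0],[11.1,-20.4,0],[13,-23.8,0],[14.8,-27.2,0]],"turn":[0,0.1,0.2,0.3,0.4,0.5,0.5,0.5]}' 0 20
python3 d.py .446 .194 .25
```

```text
time: 1.93
eef_pos: [0.4347, 0.039, 0.303]
ee_rot: [-3.14, 0.11, -0.002]
contact_force: [0.4, -0.4, 0.4]
grip_width: 0.0006
gripper_force: 0.0
1.9333 [0.43472055 0.03904196 0.30299803] slide cm [  0.03 -15.54   5.3 ] turn -0.0 [ 0.4 -0.4  0.4]
```

```bash
python3 -m handwheel '{"slide":[[0,-3.5,1],[0,-7,3],[0,-10.5,5],[0,-13.5,7],[0,-15.5,9],[0,-15.5,11],[0,-15.5,11],[0,-15.5,11]],"turn":[0,0,0,0,0,0,0,0]}'
python3 - <<'E'
from h import *
c=camera("side"); a=c["color"][180:340,180:460]
c=camera("scene"); b=c["color"][60:220,290:570]
cv2.imwrite("pics/a1.png",cv2.resize(np.vstack([a,b]),None,fx=1.8,fy=1.8))
E
python3 d.py .446 .194 .113
```

```text
time: 2.6
eef_pos: [0.445, 0.1911, 0.1923]
ee_rot: [3.138, -0.11, -0.003]
contact_force: [-0.6, -1.0, -0.9]
grip_width: 0.0005
gripper_force: 0.0
2.7 [0.44600498 0.19064475 0.19367741] slide cm [-0.03 -0.34  8.07] turn -0.002 [ 1.2  0.1 -0.2]
```

View pics/a1.png

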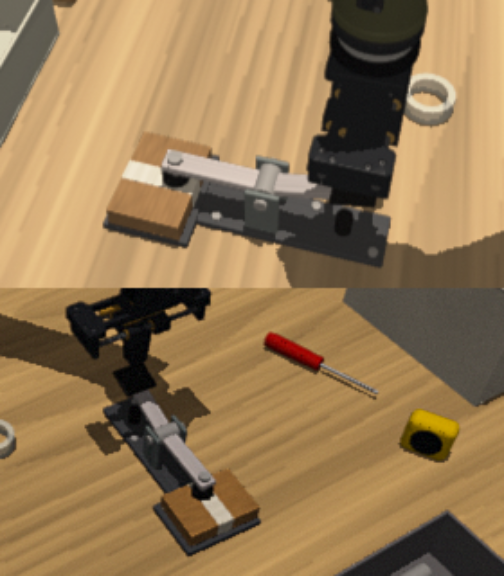

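The crops show the closed fingertips directly over the pad (lower crop about (135,350)) with the arm still shut. Next I press down.

```bash
python3 -m handwheel '{"slide":[[0,-0.3,1.5],[0,-0.3,3],[0,-0.3,3.6],[0,-0.3,4.2],[0,-0.3,4.8],[0,-0.3,5.4],[0,-0.3,6],[0,-0.3,6.6]],"turn":[0,0,0,0,0,0,0,0]}'
python3 d.py .446 .194 .113
```

```text
time: 3.37
eef_pos: [0.445, 0.1942, 0.1264]
ee_rot: [3.139, -0.11, -0.002]
contact_force: [-3.5, -0.4, 3.1]
grip_width: 0.0007
gripper_force: 1.9
3.3667 [0.44504188 0.19424023 0.12641571] slide cm [0.1  0.02 1.34] turn -0.0 [-3.5 -0.4  3.1]
```

```bash
python3 -m handwheel '{"slide":[[0,0,0.4],[0,0,0.8],[0,0,1.1],[0,0,1.3],[0,0,1.4],[0,0,1.4]],"turn":[0,0,0,0,0,0]}'
python3 d.py .446 .194 .113
```

```text
time: 3.87
eef_pos: [0.4453, 0.1942, 0.1158]
ee_rot: [-3.139, 0.111, -0.002]
contact_force: [-9.1, -3.0, 41.9]
grip_width: 0.0002
gripper_force: 21.1
3.8667 [0.4452862  0.19416296 0.11580202] slide cm [0.07 0.01 0.28] turn -0.0 [-9.1 -3.  41.9]
```

The force has reached 42 N at tip height 0.052, so the pad is on its stop. I'll lift off and check.

```bash
python3 -m handwheel '{"slide":[[0,0,-0.5],[0,0,-2],[0,0,-5],[0,0,-8],[0,0,-11],[0,0,-14],[0,0,-16],[0,0,-16]],"turn":[0,0,0,0,0,0,0,0]}'
python3 - <<'E'
from h import *
np.set_printoptions(precision=3,suppress=True)
for n in ["side","scene"]:
    c=camera(n); P=pts(c,np.ones((400,640),bool)); g=c["color"].max(2)[c["z_map"]>0]
    s=(P[:,1]>.12)&(P[:,1]<.26)
    Q=P[s&(P[:,0]>.422)&(P[:,0]<.47)&(abs(P[:,1]-.194)<.022)&(P[:,2]>.03)&(P[:,2]<.15)]; N=P[s&(P[:,0]>.56)&(P[:,0]<.66)&(P[:,2]>.06)&(P[:,2]<.16)]
    print(n,"pad",Q.mean(0),np.polyfit(Q[:,0]-.446,Q[:,2],1),"nose",N.max(0),"slope",np.polyfit(N[:,0],N[:,2],1)[0])
    T=P[(P[:,1]>-.26)&(P[:,1]<-.1)&(P[:,0]>.4)&(P[:,0]<.75)]; print("tin clamp top",T[:,2].max())
    r=trace(c,"carton")[0]; C=pts(c,r["mask"]); print("carton",np.median(C,0),C.min(0),C.max(0))
    if n=="side": a=c["color"][60:340,180:460]
    else: b=c["color"][60:340,190:470]
cv2.imwrite("pics/a2.png",cv2.resize(np.hstack([a,b]),None,fx=1.4,fy=1.4))
E
python3 d.py .446 .194 .113
```

```text
time: 4.53
eef_pos: [0.4486, 0.1955, 0.2765]
ee_rot: [-3.135, 0.111, -0.015]
contact_force: [0.2, 0.2, -0.2]
grip_width: 0.0006
gripper_force: 0.0
side pad [0.445 0.195 0.049] [0.144 0.049] nose [0.647 0.199 0.121] slope 0.3163970978470977
tin clamp top 0.08559374240934166
carton [0.653 0.2   0.033] [ 0.599  0.099 -0.002] [0.708 0.242 0.093]
scene pad [0.447 0.194 0.048] [0.141 0.048] nose [0.648 0.196 0.123] slope 0.261981142616025
tin clamp top 0.09703429755652637
carton [0.66  0.177 0.032] [ 0.591  0.123 -0.005] [0.7   0.261 0.038]
4.7333 [0.44555163 0.19441539 0.27174769] slide cm [ 0.06  0.03 15.87] turn -0.0 [1.  0.3 0.7]
```

View pics/a2.png

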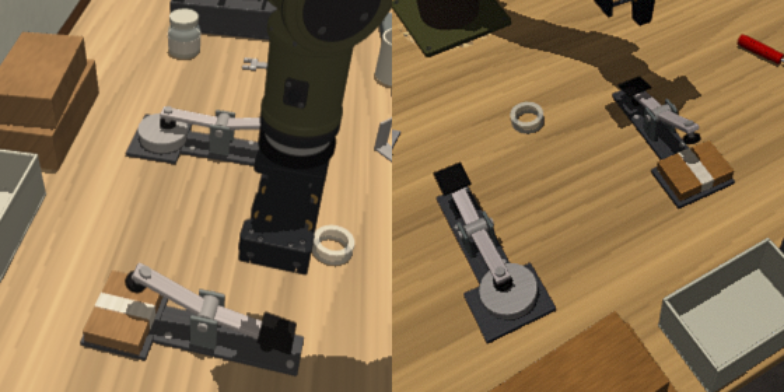

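The nose is up about 47 mm over the carton, and the pad is at 49 mm, on its stop. The carton hasn't moved, the tin's hold-down is still shut, and the arm is clear.

```bash
python3 -c "
from cell import *
print(finish_job())"
```

```text
the job is handed in; nothing more can be done
None
```

The carton is freed and the job handed in: its hold-down's tail pad is on its stop with the nose up, the carton is where it was, and the tin's hold-down is still shut.

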